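# Hang the washed yellow door back on the instrument cupboard

## Robot

A 6-joint arm with a two-finger parallel gripper is mounted at the origin on the work surface. World frame = base frame: x ahead of the robot, y to its left, z up, the work surface at z = 0. Lengths are in mm, angles in rad, forces in N, time in s.
With the tool pointing down it reaches from about 350 to 775 mm from the base axis. Payload 7.3 kg.
Tool frame: the origin (TCP) lies between the finger pads; the fingertips stand 25 mm ahead of it and the grasp point (between the pads) lies 6 mm ahead of it; z points along the fingers, y is the direction in which the jaws open and shut (so a half turn about z gives the same grasp; the last joint's range is limited). The gripper opens to 92 mm and grips with 3 to 60 N. Pads are 19 mm wide; open, the fingers measure 130 mm over their backs; the gripper's body (75 mm by 190 mm) begins 47 mm behind the grasp point.
Start: joints at [1.05, 0.342, 1.524, -0, 1.275, -0.146], TCP at [192.181, 488.578, 251.741] pointing down, gripper open.
Joint ranges: [-2.53, 2.53], [-0.77, 2.02], [0.04, 2.7], [-1, 4.14], [0.28, 2.66], [-3.11, 3.11]. Speed limits (rad/s): [2.57, 2.57, 3.14, 3.14, 3.14, 3.14].

## Interface

Orientations are given as [roll, pitch, yaw] about the fixed x, y, z axes, in that order (R = Rz(yaw) Ry(pitch) Rx(roll)).
In Python, from plant import get_obs, capture, calibration, close_job gives the robot as it stands. The module is installed in compiled form; this text tells all that it offers.
- The arm moves only by the shell command python3 -m jog 'ROWS'. ROWS is JSON, one flat list of numbers, 5 for each row, row after row: the closure, from 0 (fully open) to 1 (shut), then the shift along the tool's x, y, z in mm, then the turn about the tool's z in degrees. In form: [fingers, tx, ty, tz, yaw, fingers, tx, ty, tz, yaw, ...]. A call has 1 to 5 rows; each row shifts and turns the pose as measured when the row begins, along the tool's axes as they then stand; what a row does not reach is not made up. A row lasts 1/10 s, in which the tool goes at most 50 mm and 8.59 degrees, less where a joint would pass 70% of its speed; a pose out of reach is approached as far as the arm can. A call is refused whole if a number of a shift passes 50 or a number of a turn 8.59, either way. A call with a gripper value outside its range is refused whole. The fingers move at their own pace and stop on an object; the grip force is fixed at half the most. Time passes only in rows, so rows that do not move let the fingers close. It gives the time, the measured TCP pose, the force and the opening at its end, in the units of the state.
- get_obs(): the state, without advancing time (a new reading comes with each control period).
- capture(name): name is "side" or "top"; returns (picture, depth): 400x640x3 uint8, red, green, blue; 400x640 float32, mm along the optical axis (not along the pixel's ray), 0 where there is no reading.
- calibration(name): a dict with "fovy" (degrees; the focal length in pixels is half the picture's height over the tangent of half this angle, whatever the lens; pixels are square), "cx", "cy" (the principal point, pixels), "R" (3x3) and "t" (3): a world point X has camera coordinates R X + t. Camera axes: x right, y down, z forward; pixel columns grow to the right and rows downward; lengths in mm; the calibration is good to about 2 mm. A picture is of the moment at which its call begins. calibration takes no time and is no camera call.
- close_job(): hands the job in, once; it reports no verdict.
The state is a dict: "time": time; "joint_positions": joint angles; "dq": joint speeds; "tau": joint torques, N m; "tool_pos": TCP position; "tcp_rot": TCP orientation; "contact_force": force on the tool from outside, world axes, zero at the start; "moment": the same for the moment, N m; "grip_width": finger opening in mm.
Only numpy, scipy, OpenCV 4.12 (cv2) and the standard library are available. Lean on these libraries where they do the work, as an engineer would, in place of code of your own. Each camera call takes 0.05 s, during which the arm holds its last target.

## Task

After cleaning, the small instrument cupboard needs its yellow door back. Take the yellow door out of its drying stand and lower both of its hinge rings over the cupboard's two upright red hinge pins, fully home on the brackets before you let go, and leave it hanging there upright. Leave the blue door standing in its stand.

Things in the scene. Friction and masses are not known exactly. Their poses are not given: they have to be found in the camera images.
- yellow_door: Yellow panel 150 wide, 170 tall, 14 mm thick, 0.25 kg, upright in a stand's 30 mm deep slot. Two rings (bore 32, outer 44, 14 tall) on its hinge edge, undersides 20 and 130 mm above its lower edge. Origin: on the rings' axis, level with the lower edge; z up; panel from x=-30 to -180 mm, y=0 mid-thickness. Pinch the top edge at x=-105, z=170; knob on -y face at z=70. Lift straight up 35 mm+.
- cupboard: Fixed, wood, yellow trim, 270 wide, 160 deep, 215 mm tall. Two brackets at its front right corner, one above the other, each with a red tapered pin. Origin: on the common pin axis at table height; z up, -x out of the front towards the robot. Front face at x=45 mm, body y=-24 to 246, brackets 46 wide, ending at x=-15. Door fully home: its origin on this axis, 30 mm above the table; free to swing.
- upper_pin (a point): Root of the upper red pin, on the upper bracket's top, 160 mm above the table; the lower pin's root is 110 mm below it. Each pin is 34 mm tall, 27 mm thick at the root, 8 mm at the tip; brackets are 14 mm thick. Bring the door in level from the front, panel towards the robot, 40 to 75 mm above home so the lower ring passes between lower pin tip and upper bracket; then straight down.
- blue_door: Bystander: a blue door of the same shape and size, with origin and axes as on the yellow one. It stands in the other of two alike wooden stands (120 x 90 mm, 42 mm tall, slot floor 12 mm above the table) and stays there. Either door may be on the left or the right.

How it is judged (in metres and radians):
On the way:
1. the yellow door's rings are lowered fully home over the pins while the door is still held (horizontal distance between yellow_door and cupboard below 0.012 m and height (world z) of yellow_door below 0.042 m and angle between yellow_door's own z axis and vertical below 0.17 rad and contact force between the fingers and yellow_door above 1 N), for 0.1 s.
At the end, for the whole second after the job is handed in: The yellow door hangs released and at rest on both pins: its ring axis within 12 mm of the pin axis, its origin 20 to 40 mm above the table (30 mm is fully home), upright within 10 degrees; any swing angle is allowed. The blue door still stands in its stand, within 30 mm of where it was (horizontal distance between yellow_door and cupboard below 0.012 m and height (world z) of yellow_door between 0.02 and 0.04 m and angle between yellow_door's own z axis and vertical below 0.17 rad and linear speed of yellow_door below 0.04 m/s and distance of blue_door from where it was at the start of the episode below 0.03 m and angle between blue_door's own z axis and vertical below 0.2 rad); the robot touches nothing.
It fails at once if the blue door is lifted or knocked out of its stand (distance of blue_door from where it was at the start of the episode above 0.04 m).
It also fails if it takes over 45 s, if anything falls off the work surface, if the arm or the gripper's body presses on something with over 40 N, if the wrist force passes 120 N, or if a joint passes its speed limit or range.

## Working session

There is one attempt and no reset: what is moved stays moved. The work goes in short steps, Python scripts to look and compute and a shell command to move; the robot and the scene stay as the last step left them, time stands still between calls to the robot, and variables do not carry over. Pictures are saved under pics/ and viewed, and the job is handed in when it is done.

```bash
mkdir -p pics; python3 - <<'E'
from plant import *
import cv2,numpy as np
print(get_obs())
for n in("side","top"):
    p,d=capture(n); cv2.imwrite(f"pics/{n}0.png",p[...,::-1]); np.savez(f"{n}0.npz",p=p,d=d); print(n,calibration(n))
E
```

```text
{'time': 0.0, 'joint_positions': array([ 1.05000077e+00,  3.42742811e-01,  1.52504187e+00, -6.55209258e-06,
        1.27536971e+00, -1.45977772e-01]), 'dq': array([ 0.00049483, -0.00049994,  0.0018978 , -0.00056968,  0.00035265,
       -0.00011271]), 'tau': array([-2.07384505e-04, -4.31255150e+01, -2.44218081e+01,  7.17270887e-02,
        5.61798178e-02, -1.41523115e-04]), 'tool_pos': array([191.9872892 , 488.23740188, 251.02582521]), 'tcp_rot': array([-3.14004662e+00, -2.20970548e-04,  2.76677661e+00]), 'contact_force': array([0.10956021, 0.70060902, 0.41770482]), 'moment': array([ 0.04076457, -0.02546978, -0.01593893]), 'grip_width': 91.65570864139286}
side {'fovy': 57.715519877150626, 'cx': 318.3741097051379, 'cy': 199.92312398691183, 'R': array([[ 0.97572554, -0.21872494, -0.01091153],
       [-0.12467377, -0.51382252, -0.84878906],
       [ 0.18004475,  0.82954555, -0.52861902]]), 't': array([-577.70706915,  181.37798723,  677.70615578])}
top {'fovy': 47.51785505908083, 'cx': 322.09671727835376, 'cy': 199.23464130986213, 'R': array([[-0.0186587 , -0.99979659, -0.00765684],
       [-0.98076533,  0.01979067, -0.19418468],
       [ 0.19429672,  0.00388633, -0.98093511]]), 't': array([  6.50206571, 642.47316842, 895.20610472])}
```

View pics/side0.png

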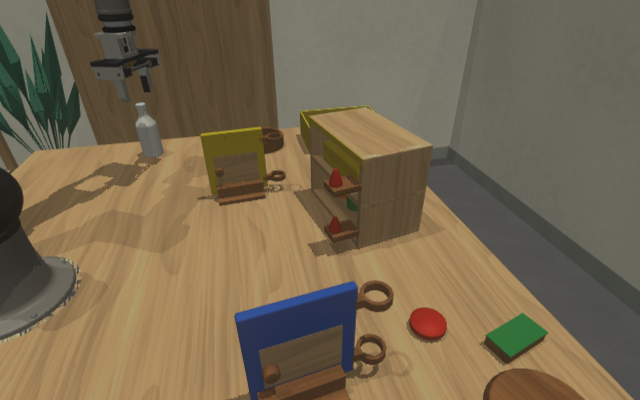

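View pics/top0.png

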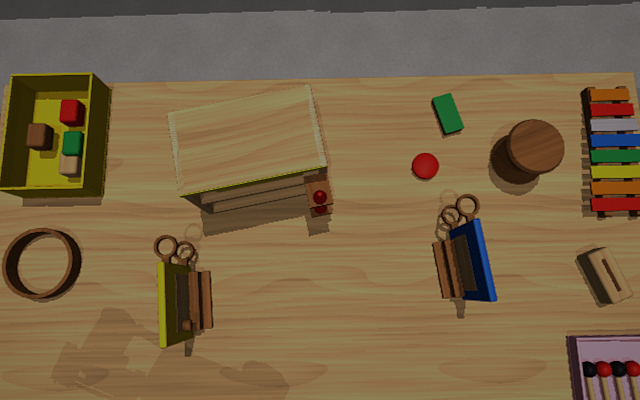

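The top view shows the yellow door at the left (about 160–190, 235–345) with its rings at (165,246), the blue door at the right (about 470,260), and the cupboard pins at (319,197). The side view shows the pins at (336,176) and (335,222).

```bash
cat > h.py <<'E'
import numpy as np,cv2
from plant import calibration
def K(n):
    c=calibration(n); f=200/np.tan(np.radians(c['fovy']/2)); return c,f,np.array(c['R']),np.array(c['t'])
def cloud(n,d):
    c,f,R,t=K(n); v,u=np.mgrid[0:400,0:640]
    P=np.stack([(u-c['cx'])/f*d,(v-c['cy'])/f*d,d],-1)
    W=(P-t)@R; W[d<=0]=np.nan; return W
def ray(n,u,v):
    c,f,R,t=K(n); return -R.T@t, R.T@np.array([(u-c['cx'])/f,(v-c['cy'])/f,1])
def onz(n,u,v,z):
    o,r=ray(n,u,v); return o+r*(z-o[2])/r[2]
def proj(n,X):
    c,f,R,t=K(n); p=R@np.asarray(X,float)+t; return c['cx']+f*p[0]/p[2],c['cy']+f*p[1]/p[2]
E
python3 - <<'E'
from h import *
np.set_printoptions(precision=1,suppress=True)
for n in("top","side"):
    z=np.load(f"{n}0.npz"); p,d=z['p'],z['d']; W=cloud(n,d)
    hsv=cv2.cvtColor(p,cv2.COLOR_RGB2HSV); H,S,V=[hsv[...,i].astype(int) for i in range(3)]
    yel=(H>24)&(H<34)&(S>170)&(V>70)
    blue=(H>100)&(H<130)&(S>150); red=((H<4)|(H>175))&(S>190)
    for nm,m in(("yel",yel),("blue",blue),("red",red)):
        k,l,st,c=cv2.connectedComponentsWithStats(m.astype(np.uint8))
        for i in range(1,k):
            if st[i,4]>25:
                P=W[l==i]; print(n,nm,st[i],c[i],np.nanmedian(P,0),np.nanmin(P,0),np.nanmax(P,0))
                if nm!='red':
                    q=P[(P[:,2]>174)&(P[:,2]<190)]
                    if len(q)>20:
                        r=cv2.minAreaRect(q[:,:2].astype(np.float32)); print('   topedge',len(q),r,np.median(q[:,2]), cv2.boxPoints(r).tolist())
    # ring pixels
    for z0 in((145,160),):
        m=(W[...,2]>z0[0])&(W[...,2]<z0[1])&~yel&~blue&(S>60)
        k,l,st,c=cv2.connectedComponentsWithStats(m.astype(np.uint8))
        for i in range(1,k):
            if st[i,4]>40:
                P=W[l==i];print(n,'ringlvl',st[i],np.nanmin(P,0),np.nanmax(P,0),cv2.minEnclosingCircle(P[:,:2].astype(np.float32)))
E
```

```text
top yel [   0   73   93  112 2464] [ 50.2 137.9] [786.4 619.    6.7] [679.  487.8  -1.6] [930.6 735.8  94.7]
top yel [179 165 149  32 238] [252.2 180.5] [649.  118.1 214.8] [623.3 -16.5 209.4] [675.8 247.  218.3]
top yel [590 165  50  13 607] [615.4 171.2] [ 696.9 -648.4   36.9] [ 682.4 -701.1   -1.4] [ 721.4 -593.7   42.5]
top yel [  0 186  83   4 218] [ 39.1 187.1] [674.4 593.   89.3] [671.5 489.9   1.4] [698.7 664.2  94.6]
top yel [157 262  10  86 566] [161.1 304.7] [434.4 281.4 181.8] [363.1 270.4  -3.1] [509.9 358.8 185.5]
   topedge 555 ((436.5716552734375, 280.9978332519531), (147.6136932373047, 14.302812576293945), 4.577000141143799) 181.8114895028148 [[362.42950439453125, 282.2367248535156], [363.57086181640625, 267.9795227050781], [510.71380615234375, 279.7589416503906], [509.57244873046875, 294.0161437988281]]
top blue [590 134  50  13 599] [614.7 139.9] [ 768.3 -656.9   36.8] [ 753.9 -713.4   13.1] [ 789.3 -602.7   42.5]
top blue [ 449  219   48   82 1619] [477.2 260.9] [ 502.2 -291.9  164.2] [ 431.3 -309.7   16.7] [ 580.5 -279.7  186.3]
   topedge 656 ((504.4063110351562
[... 3374 characters left out ...]
979957580566406)
side ringlvl [258 132  25  11 185] [498.9 267.2 145. ] [563.  310.2 159.1] ((530.815185546875, 286.2200622558594), 33.097049713134766)
side ringlvl [310 136  21   8  98] [626.5 232.1 145.2] [679.4 246.3 160. ] ((652.9134521484375, 244.1007843017578), 26.52962303161621)
side ringlvl [202 139  34  10 168] [363.1 267.5 145. ] [443.4 278.3 159.9] ((403.251953125, 274.0703125), 40.16716384887695)
side ringlvl [ 323  143  106   54 1019] [608.4 -27.6 145. ] [832.7 203.  160. ] ((708.750244140625, 76.96949005126953), 138.66903686523438)
side ringlvl [ 238  280  156   62 1643] [ 430.1 -312.2  145. ] [ 628.8 -260.8  160. ] ((529.4575805664062, -294.45074462890625), 100.37022399902344)
```

```bash
python3 - <<'E'
from h import *
np.set_printoptions(precision=1,suppress=True)
for n in("top","side"):
    z=np.load(f"{n}0.npz"); p,d=z['p'],z['d']; W=cloud(n,d)
    hsv=cv2.cvtColor(p,cv2.COLOR_RGB2HSV); H,S,V=[hsv[...,i].astype(int) for i in range(3)]
    m=((H<6)|(H>174))&(S>170)&(np.linalg.norm(W[...,:2]-[624,-2],axis=2)<35)
    for lo,hi in((160,200),(50,90)):
        q=W[m&(W[...,2]>lo)&(W[...,2]<hi)]
        # cone axis: fit circle with known radius profile
        from scipy.optimize import least_squares
        r=lambda c:np.hypot(q[:,0]-c[0],q[:,1]-c[1])-(13.5-9.5*(q[:,2]-lo-(0 if lo==160 else 0))/34)
        s=least_squares(r,[624,-2],loss='soft_l1'); t=q[q[:,2]>lo+30]
        print(n,lo,len(q),s.x,np.abs(s.fun).mean(),'tip',t.mean(0) if len(t) else None)
    # cupboard top edge
    q=W[(W[...,2]>205)&(W[...,2]<225)&(W[...,0]>600)&(np.abs(W[...,1]-100)<220)]
    R=cv2.minAreaRect(q[:,:2].astype(np.float32)); print(n,'cup',R,cv2.boxPoints(R),np.median(q[:,2]))
    # upper ring yellow
    m=(W[...,2]>148)&(W[...,2]<160)&(W[...,0]>515)&(W[...,0]<575)&(W[...,1]>255)&(W[...,1]<320)
    q=W[m]; c=cv2.minEnclosingCircle(q[:,:2].astype(np.float32)); print(n,'ring',c,np.median(q[:,2]))
# pixels tips
E
python3 - <<'E'
import cv2
a=cv2.imread('pics/side0.png')[150:250,290:390]; b=cv2.imread('pics/top0.png')[160:260,270:370]
cv2.imwrite('pics/crop1.png',cv2.resize(cv2.hconcat([a,b]),(800,400),interpolation=cv2.INTER_NEAREST))
E
```

```text
top 160 142 [626.5  -2.1] 0.9336378433006071 tip [626.3  -2.  192. ]
top 50 64 [625.7  -2.4] 0.7660133696492006 tip [622.1  -3.5  81. ]
top cup ((727.7351684570312, 129.97877502441406), (163.6293182373047, 270.20721435546875), 10.74327278137207) [[622.2 247.5]
 [672.5 -18. ]
 [833.3  12.5]
 [782.9 278. ]] 214.86482956659353
top ring ((538.0468139648438, 288.7100830078125), 24.11496925354004) 155.35778500324756
side 160 163 [626.9  -1.6] 0.8308626743032995 tip [625.9  -4.6 192. ]
side 50 121 [627.2  -1.8] 0.9716422290186914 tip [625.9  -4.2  81.5]
side cup ((727.794921875, 130.4266815185547), (164.5380401611328, 273.67333984375), 11.102826118469238) [[620.7 248.9]
 [673.4 -19.7]
 [834.9  12. ]
 [782.2 280.5]] 214.86844457556404
side ring ((538.744873046875, 288.8574523925781), 24.78297996520996) 153.8370140916768
```

View pics/crop1.png

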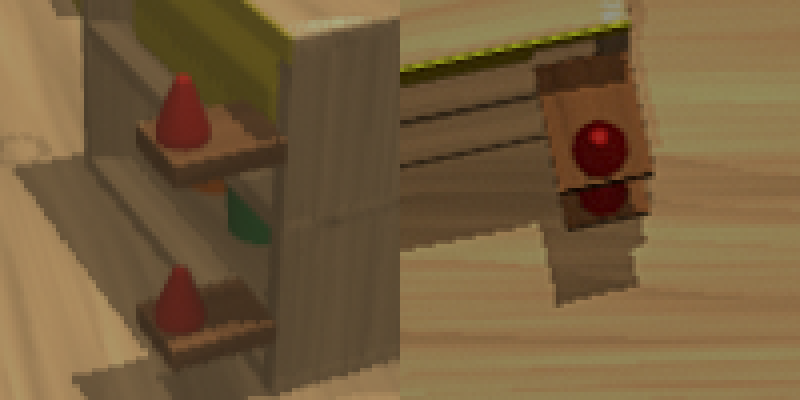

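The pin axis lies at about (626.6, -2) in both views, and the cupboard is turned by 11°. The yellow door's top-edge centre is about (436.7, 280), at height 182, with yaw about 4.4°. I'll turn the tool first.

```bash
cat > tgt.py <<'E'
import sys
from h import *; from plant import get_obs
from scipy.spatial.transform import Rotation as Ro
np.set_printoptions(precision=1,suppress=True)
o=get_obs(); R=Ro.from_euler('xyz',o['tcp_rot']); a=[float(x) for x in sys.argv[1:]]
e=np.array(a[:3])-o['tool_pos']; y=np.degrees(o['tcp_rot'][2])
print('t',round(o['time'],2),o['tool_pos'],'rpy',np.degrees(o['tcp_rot']),'F',o['contact_force'],'M',o['moment'],'w',round(o['grip_width'],1))
print('tool shift',R.inv().apply(e),'turn',-((a[3]-y+180)%360-180), 'q6',o['joint_positions'][5])
E
python3 -m jog '[0,0,0,0,-8.5,0,0,0,0,-8.5,0,0,0,0,-8.5,0,0,0,0,0]'; python3 tgt.py 437 280 240 184.4
```

```text
time: 0.5
tool_pos: [191.5, 487.5, 249.4]
tcp_rot: [-3.137, -0.003, -3.06]
contact_force: [-1.0, -0.3, -0.6]
grip_width: 91.8
t 0.5 [191.5 487.5 249.4] rpy [-179.7   -0.2 -175.3] F [-1.  -0.3 -0.6] M [ 0. -0.  0.] w 91.8
tool shift [-227.8 -226.7    9.7] turn 0.25604666438300683 q6 -0.6020693445810242
```

```bash
python3 -m jog '[0,-45,-45,0,0,0,-45,-45,0,0,0,-45,-45,0,0,0,-45,-45,0,0,0,-30,-30,0,0]'; python3 tgt.py 437 280 240 184.4
```

```text
time: 1.0
tool_pos: [378.3, 327.0, 248.4]
tcp_rot: [-3.138, -0.005, -3.07]
contact_force: [0.5, 0.3, -0.2]
grip_width: 91.5
t 1.0 [378.3 327.  248.4] rpy [-179.8   -0.3 -175.9] F [ 0.5  0.3 -0.2] M [ 0. -0.  0.] w 91.5
tool shift [-55.3 -51.    8.3] turn -0.3036392913141981 q6 -1.081928929782561
```

```bash
python3 -m jog '[0,-30,-30,0,0,0,-22,-20,5,0,0,0,0,0,0]'; python3 tgt.py 437 280 182 184.4
```

```text
time: 1.3
tool_pos: [439.0, 274.6, 242.6]
tcp_rot: [-3.137, -0.004, -3.09]
contact_force: [-0.1, -0.0, 0.4]
grip_width: 91.7
t 1.3 [439.  274.6 242.6] rpy [-179.7   -0.3 -177. ] F [-0.1 -0.   0.4] M [ 0.1  0.  -0. ] w 91.7
tool shift [ 1.5  5.8 60.6] turn -1.4310593830698508 q6 -1.2090348290529431
```

```bash
python3 -m jog '[0,1.5,5.5,10,-1.5,0,0,0,0,0]'; python3 tgt.py 437 280 182 184.4; python3 - <<'E'
from h import *; from plant import capture
a,_=capture('side'); b,_=capture('top')
cv2.imwrite('pics/g1.png',cv2.hconcat([cv2.resize(a[40:240,120:320],(400,400)),cv2.resize(b[190:390,90:290],(400,400))])[...,::-1])
E
```

```text
time: 1.5
tool_pos: [436.5, 280.2, 231.3]
tcp_rot: [-3.137, -0.006, -3.068]
contact_force: [-0.5, -0.8, -0.5]
grip_width: 91.6
t 1.5 [436.5 280.2 231.3] rpy [-179.7   -0.3 -175.8] F [-0.5 -0.8 -0.5] M [ 0.  0. -0.] w 91.6
tool shift [-0.8 -0.  49.3] turn -0.1783032875371191 q6 -1.2195746735029598
```

View pics/g1.png

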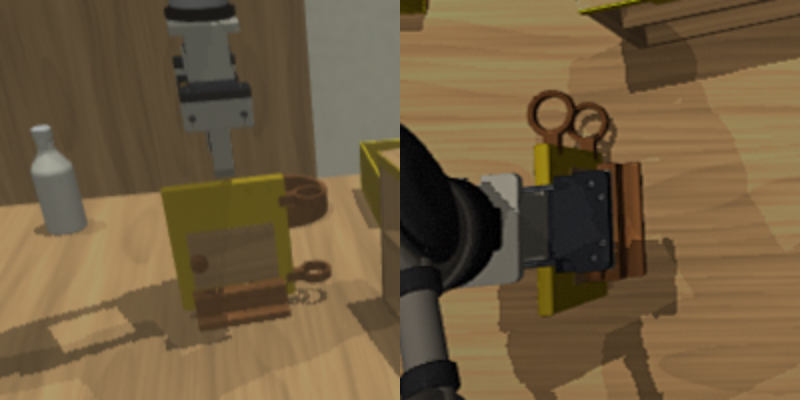

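The tool hangs centred over the top edge, with the jaws either side of the panel. I'll go down.

```bash
python3 -m jog '[0,0,0,30,0,0,0,0,20,0,0,0,0,0,0]'; python3 tgt.py 437 280 181 184.4
```

```text
time: 1.9
tool_pos: [435.4, 283.5, 183.1]
tcp_rot: [-3.139, -0.0, -3.064]
contact_force: [-0.5, -0.1, 0.8]
grip_width: 91.7
t 1.9 [435.4 283.5 183.1] rpy [-179.9   -0.  -175.5] F [-0.5 -0.1  0.8] M [ 0.1  0.  -0. ] w 91.7
tool shift [-1.3 -3.6  2.1] turn 0.06781745284615681 q6 -1.216835429077315
```

```bash
python3 -m jog '[0,-1.5,-3.5,2,0,0,0,0,0,0]'; python3 tgt.py 437 280 181 184.4; python3 -m jog '[1,0,0,0,0,1,0,0,0,0,1,0,0,0,0,1,0,0,0,0,1,0,0,0,0]';python3 -m jog '[1,0,0,0,0,1,0,0,0,0,1,0,0,0,0]'; python3 tgt.py 437 280 181 184.4
```

```text
time: 2.1
tool_pos: [436.8, 281.1, 182.5]
tcp_rot: [-3.14, 0.001, -3.062]
contact_force: [0.5, -0.5, 0.9]
grip_width: 91.9
t 2.1 [436.8 281.1 182.5] rpy [-179.9    0.1 -175.4] F [ 0.5 -0.5  0.9] M [0. 0. 0.] w 91.9
tool shift [-0.1 -1.1  1.5] turn 0.1771833598147623 q6 -1.2240012261583257
time: 2.6
tool_pos: [438.1, 281.8, 185.5]
tcp_rot: [-3.142, 0.006, -3.062]
contact_force: [-0.1, -0.7, 0.3]
grip_width: 56.3
time: 2.9
tool_pos: [438.1, 281.8, 185.6]
tcp_rot: [-3.142, 0.006, -3.062]
contact_force: [-0.6, -0.7, -0.5]
grip_width: 32.7
t 2.9 [438.1 281.8 185.6] rpy [-180.     0.4 -175.4] F [-0.6 -0.7 -0.5] M [ 0.   0.  -0.1] w 32.7
tool shift [ 1.3 -1.7  4.6] turn 0.1546678158584882 q6 -1.2235863520457035
```

```bash
python3 -m jog '[0.5,1,-1.5,5,0,0.5,0,0,0,0]'; python3 tgt.py 437 280 181 184.4; python3 -m jog '[1,0,0,0,0,1,0,0,0,0,1,0,0,0,0,1,0,0,0,0,1,0,0,0,0]'; python3 tgt.py 437 280 181 184.4
```

```text
time: 3.1
tool_pos: [437.1, 280.0, 180.1]
tcp_rot: [-3.141, 0.006, -3.062]
contact_force: [-0.2, -0.6, 0.1]
grip_width: 43.4
t 3.1 [437.1 280.  180.1] rpy [-180.     0.3 -175.4] F [-0.2 -0.6  0.1] M [0.1 0.  0. ] w 43.4
tool shift [ 0.1 -0.  -0.9] turn 0.15460995926605392 q6 -1.2258360735717053
time: 3.6
tool_pos: [437.0, 280.3, 179.8]
tcp_rot: [3.141, 0.006, -3.062]
contact_force: [0.8, 2.9, -1.1]
grip_width: 13.9
t 3.6 [437.  280.3 179.8] rpy [ 180.     0.3 -175.5] F [ 0.8  2.9 -1.1] M [ 0.7  0.1 -0. ] w 13.9
tool shift [ 0.1 -0.3 -1.2] turn 0.1345089443885854 q6 -1.2258809491941862
```

```bash
python3 -m jog '[1,0,0,0,0,1,0,0,-12,0,1,0,0,-18,0,1,0,0,-18,0,1,0,0,-18,0]'; python3 tgt.py 437 280 257 184.4;python3 -m jog '[1,0,0,-10,0,1,0,0,0,0]'; python3 tgt.py 437 280 257 184.4; python3 - <<'E'
from h import *; from plant import capture
a,d=capture('side'); b,e=capture('top'); np.savez('l.npz',ps=a,ds=d,pt=b,dt=e)
cv2.imwrite('pics/g2.png',cv2.hconcat([cv2.resize(a[40:240,120:320],(400,400)),cv2.resize(b[190:390,90:290],(400,400))])[...,::-1])
E
```

```text
time: 4.1
tool_pos: [434.8, 279.7, 246.7]
tcp_rot: [-3.14, -0.002, -3.062]
contact_force: [0.1, 0.1, -2.4]
grip_width: 13.8
t 4.1 [434.8 279.7 246.7] rpy [-179.9   -0.1 -175.5] F [ 0.1  0.1 -2.4] M [ 0. -0. -0.] w 13.8
tool shift [ -2.1   0.1 -10.3] turn 0.14336299178637546 q6 -1.2258640636130604
time: 4.3
tool_pos: [435.7, 279.8, 260.6]
tcp_rot: [-3.141, 0.003, -3.062]
contact_force: [0.1, 0.0, -2.1]
grip_width: 14.0
t 4.3 [435.7 279.8 260.6] rpy [-180.     0.2 -175.5] F [ 0.1  0.  -2.1] M [0. 0. 0.] w 14.0
tool shift [-1.3  0.1  3.6] turn 0.14702810218886952 q6 -1.2258821587321893
```

View pics/g2.png

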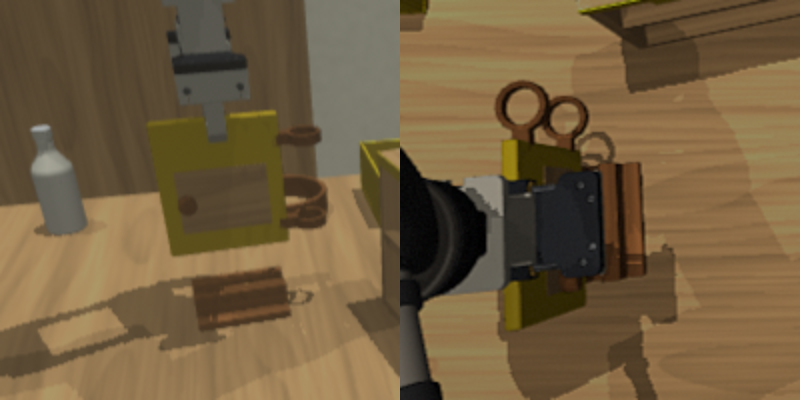

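```bash
cat > ring.py <<'E'
import sys
from h import *; from plant import capture,get_obs
from scipy.optimize import least_squares
np.set_printoptions(precision=1,suppress=True)
T=get_obs(); tp=T['tool_pos']; yaw=T['tcp_rot'][2]+np.pi; oz=tp[2]-168
pred=tp[:2]+104*np.array([np.cos(yaw),np.sin(yaw)])
print('tcp',tp,'pred',pred)
for n in('top','side'):
    p,d=capture(n); cv2.imwrite(f"pics/{n}_{sys.argv[1]}.png",p[...,::-1]); W=cloud(n,d)
    yel=cv2.inRange(cv2.cvtColor(p,cv2.COLOR_RGB2HSV),(22,150,50),(35,255,255))>0
    for nm,h in(('up',144),('lo',34)):
        m=(np.abs(W[...,2]-oz-h)<6)&(np.hypot(W[...,0]-pred[0],W[...,1]-pred[1])<33)&~yel
        q=W[m]
        if len(q)<20: print(n,nm,'few',len(q)); continue
        loc=(q[:,:2]-pred)@np.array([np.cos(yaw),np.sin(yaw)]); q=q[loc>-18]
        s=least_squares(lambda c:np.maximum(np.abs(np.hypot(q[:,0]-c[0],q[:,1]-c[1])-19)-3,0)+.02*(np.hypot(q[:,0]-c[0],q[:,1]-c[1])-19),pred,loss='soft_l1')
        print(n,nm,len(q),'centre',s.x,'z',np.median(q[:,2]),'exp',oz+h,'res',np.abs(s.fun).mean())
    m=yel&(np.abs(W[...,2]-oz-170)<4)&(np.hypot(W[...,0]-tp[0],W[...,1]-tp[1])<90); q=W[m]
    ax=(q[:,:2]-tp[:2])@np.array([np.cos(yaw),np.sin(yaw)])
    if len(q)>20:
        k=np.polyfit(ax,q[:,2],1); vx,vy,x0,y0=cv2.fitLine(q[:,:2].astype(np.float32),2,0,.01,.01).ravel()
        print(n,'top edge slope deg',np.degrees(np.arctan(k[0])),'z',np.median(q[:,2]),'exp',oz+170,'dir',np.degrees(np.arctan(vy/vx)),'ax',ax.min(),ax.max())
E
python3 ring.py a
```

```text
tcp [435.1 279.6 258.9] pred [538.8 287.8]
top up 248 centre [538.7 286.2] z 234.098819465343 exp 234.8601519885135 res 0.037862060191374856
top lo 157 centre [538.3 286.6] z 123.9500094495499 exp 124.86015198851351 res 0.04984102849531936
top top edge slope deg -0.45082464537024425 z 260.8785157184044 exp 260.8601519885135 dir 4.482633 ax -74.74705512534678 73.82814954179756
side up 79 centre [539.3 285.7] z 232.33530004345806 exp 234.8601519885135 res 0.03585945412364979
side lo 81 centre [538.8 287.1] z 122.66804114318587 exp 124.86015198851351 res 0.09146890001789033
side top edge slope deg -0.18017433434458496 z 259.4269523738081 exp 260.8601519885135 dir 4.645501 ax -74.04924265788097 72.64400136298795
```

The door is held upright, and both views put the rings within about 1 mm of each other, at TCP + (104, 7). I'll carry it across in front of the cupboard.

```bash
python3 -m jog '[1,1,-20,0,0,1,3,-40,0,0,1,3,-40,0,0,1,3,-40,0,0,1,2,-25,0,0]'; python3 tgt.py 435 -9 258 184.5
```

```text
time: 5.0
tool_pos: [433.9, 111.5, 253.3]
tcp_rot: [-3.139, -0.01, -3.055]
contact_force: [0.1, 0.4, -2.8]
grip_width: 14.3
t 5.0 [433.9 111.5 253.3] rpy [-179.8   -0.6 -175. ] F [ 0.1  0.4 -2.8] M [ 0.1 -0.  -0. ] w 14.3
tool shift [   9.4 -120.1   -4.3] turn 0.46023170717592166 q6 -1.5744414873320909
```

```bash
python3 -m jog '[1,3,-35,-2,0,1,2,-35,-2,0,1,1,-25,0,0,1,0,-10,0,0,1,0,0,0,0]'; python3 tgt.py 435 -9 258 184.5
```

```text
time: 5.5
tool_pos: [434.7, -0.5, 254.1]
tcp_rot: [-3.14, -0.018, -3.06]
contact_force: [0.1, 0.2, -1.4]
grip_width: 13.8
t 5.5 [434.7  -0.5 254.1] rpy [-179.9   -1.  -175.3] F [ 0.1  0.2 -1.4] M [0.1 0.  0. ] w 13.8
tool shift [ 0.5 -8.5 -3.9] turn 0.19147065576623845 q6 -1.8239600299826961
```

```bash
python3 -m jog '[1,0,-8,-4,0,1,0,0,0,0,1,0,0,0,0]'; python3 tgt.py 435 -9 258 184.5; python3 ring.py b
```

```text
time: 5.8
tool_pos: [435.2, -7.0, 257.7]
tcp_rot: [-3.141, -0.019, -3.058]
contact_force: [0.3, -0.3, -1.2]
grip_width: 13.8
t 5.8 [435.2  -7.  257.7] rpy [-180.    -1.1 -175.2] F [ 0.3 -0.3 -1.2] M [ 0.  0. -0.] w 13.8
tool shift [ 0.4 -2.  -0.3] turn 0.2926781636317628 q6 -1.841079633054327
tcp [435.2  -7.  257.7] pred [538.8   1.7]
top up 217 centre [538.3   0.7] z 231.0049280541358 exp 233.70393036532533 res 0.03273048364028293
top lo 103 centre [535.1   0.8] z 120.59482340242194 exp 123.70393036532533 res 0.030306236211928243
side up 127 centre [538.9   1.2] z 230.3285870057162 exp 233.70393036532533 res 0.05988755229278232
side lo 117 centre [536.5   1. ] z 120.43307107911907 exp 123.70393036532533 res 0.09064550001651744
side top edge slope deg -0.7221117250177654 z 258.4597648310943 exp 259.70393036532533 dir 5.6071324 ax -74.7946987836243 73.010367239267
```

View pics/side_b.png

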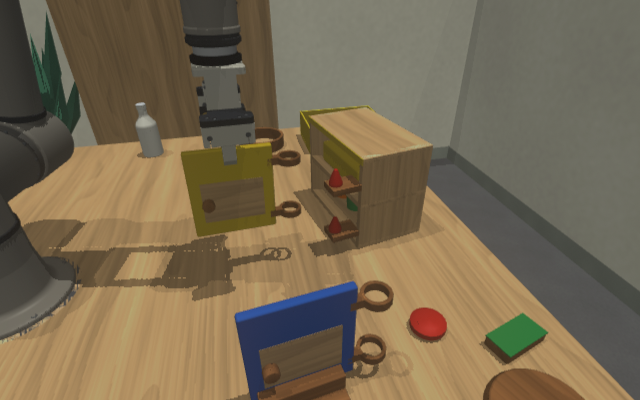

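The door is level in front of the cupboard, with its rings at about (288,158) and (288,209). It's tilted about 1°. I'll move it in over the pins.

```bash
python3 -m jog '[1,-20,-3,0,0,1,-25,-3,0,0,1,-15,-2,0,0,1,0,0,0,0]'; python3 tgt.py 524.6 -9.9 258 184.8; python3 ring.py c
```

```text
time: 6.3
tool_pos: [497.2, -7.5, 256.7]
tcp_rot: [-3.141, -0.019, -3.054]
contact_force: [-1.2, -1.1, -2.3]
grip_width: 14.3
t 6.3 [497.2  -7.5 256.7] rpy [-180.    -1.1 -175. ] F [-1.2 -1.1 -2.3] M [ 0.   0.1 -0. ] w 14.3
tool shift [-27.1  -4.8  -1.8] turn 0.2065724098197279 q6 -1.82294011189057
tcp [497.2  -7.5 256.7] pred [600.8   1.6]
top up 60 centre [600.    0.3] z 229.32505682355912 exp 232.72631450478104 res 0.03256429157389448
top lo few 0
top top edge slope deg -1.0328042878179202 z 260.0515480626291 exp 258.72631450478104 dir 5.193965 ax -74.36270398949094 -33.88991552218359
side up 116 centre [599.4   0.7] z 229.15959765896798 exp 232.72631450478104 res 0.09656882545769598
side lo 103 centre [596.1   0.6] z 119.48724384395852 exp 122.72631450478104 res 0.052925716567108545
side top edge slope deg -0.7380256006691902 z 257.433278064456 exp 258.72631450478104 dir 5.8165145 ax -76.12249987031407 72.43368109720124
```

```bash
python3 -m jog '[1,-18,-3,0,0,1,-10,-2,0,0,1,0,0,0,0,1,0,0,0,0]'; python3 tgt.py 525.8 -9.9 258 184.8; python3 ring.py d
```

```text
time: 6.8
tool_pos: [521.3, -9.0, 256.3]
tcp_rot: [3.141, -0.023, -3.053]
contact_force: [-0.3, 0.1, -1.7]
grip_width: 13.4
t 6.8 [521.3  -9.  256.3] rpy [ 180.    -1.3 -174.9] F [-0.3  0.1 -1.7] M [0.  0.1 0. ] w 13.4
tool shift [-4.3 -1.3 -1.8] turn 0.2718357411299621 q6 -1.8191211950368675
tcp [521.3  -9.  256.3] pred [624.9   0.2]
top up few 0
top lo few 0
top top edge slope deg -1.6336771887382728 z 259.84255541658035 exp 258.277327066917 dir 5.5693827 ax -75.003280876136 -25.964946993751564
side up 108 centre [624.7  -1.6] z 228.43143428305518 exp 232.277327066917 res 0.03964185689235858
side lo 99 centre [621.3  -0.4] z 118.52104598701314 exp 122.277327066917 res 0.037296905888530796
side top edge slope deg -0.969939534142715 z 257.08186398314115 exp 258.277327066917 dir 5.468151 ax -75.44080861347337 72.314463764402
```

```bash
python3 - <<'E'
import cv2
a=cv2.imread('pics/side_d.png')[120:260,260:400]; b=cv2.imread('pics/top_d.png')[130:270,250:390]
cv2.imwrite('pics/d.png',cv2.resize(cv2.hconcat([a,b]),(800,400),interpolation=cv2.INTER_NEAREST))
E
```

```text
(no output)
```

View pics/d.png

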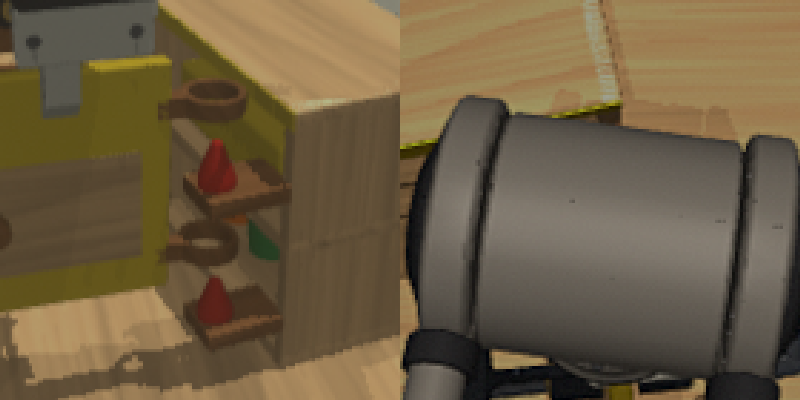

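```bash
python3 -m jog '[1,-4.5,-1,3,0,1,0,0,0,0,1,0,0,10,0,1,0,0,0,0]'; python3 tgt.py 525.8 -9.9 258 184.8; python3 ring.py e
```

```text
time: 7.3
tool_pos: [524.9, -9.6, 242.4]
tcp_rot: [3.141, -0.023, -3.053]
contact_force: [-0.3, 0.2, -3.1]
grip_width: 14.0
t 7.3 [524.9  -9.6 242.4] rpy [ 180.    -1.3 -174.9] F [-0.3  0.2 -3.1] M [ 0.  0. -0.] w 14.0
tool shift [ -0.5  -0.3 -15.6] turn 0.25380709499472687 q6 -1.8187646953922585
tcp [524.9  -9.6 242.4] pred [628.5  -0.5]
top up few 0
top lo few 0
top top edge slope deg -1.409920185727802 z 245.8550473160567 exp 244.39738690032092 dir 4.9563856 ax -75.35106888098436 -25.840397199339566
side up 128 centre [628.6  -1.7] z 215.40775381358577 exp 218.39738690032092 res 0.04374907285320599
side lo 115 centre [625.5  -1. ] z 105.44118861779984 exp 108.39738690032092 res 0.08344604422991567
side top edge slope deg -1.081797709219457 z 243.68058758353425 exp 244.39738690032092 dir 4.9547033 ax -74.8823292868193 72.94490243330702
```

```bash
python3 -m jog '[1,0,0,10,0,1,0,0,8,0,1,0,0,0,0]'; python3 tgt.py 524.5 -9.9 200 184.8; python3 ring.py f
```

```text
time: 7.7
tool_pos: [525.2, -9.8, 224.3]
tcp_rot: [-3.141, -0.021, -3.053]
contact_force: [-0.2, 0.1, -1.8]
grip_width: 14.0
t 7.7 [525.2  -9.8 224.3] rpy [-180.    -1.2 -174.9] F [-0.2  0.1 -1.8] M [ 0.   0.  -0.1] w 14.0
tool shift [ 0.2 -0.1 24.3] turn 0.2563985414177523 q6 -1.818675620704946
tcp [525.2  -9.8 224.3] pred [628.8  -0.6]
top up few 0
top lo few 0
top top edge slope deg -0.9558412379559292 z 227.71166503604803 exp 226.27571495331924 dir 4.648073 ax -75.48874298046758 -26.229726330286486
side up 127 centre [628.5  -1.7] z 197.13103524345817 exp 200.27571495331924 res 0.07968400202451432
side lo 106 centre [625.4  -1.3] z 87.17280120457704 exp 90.27571495331924 res 0.09107138601644398
side top edge slope deg -1.1585737441457429 z 225.33853269703206 exp 226.27571495331924 dir 4.8106356 ax -75.28440834878816 72.60253982138447
```

```bash
python3 -m jog '[1,0,0,6,0,1,0,0,5,0,1,0,0,0,0]'; python3 tgt.py 524.5 -9.9 200 184.8; python3 ring.py g | grep -v few
```

```text
time: 8.1
tool_pos: [525.8, -9.9, 213.8]
tcp_rot: [-3.141, -0.018, -3.053]
contact_force: [0.1, -0.7, -2.5]
grip_width: 13.7
t 8.1 [525.8  -9.9 213.8] rpy [-179.9   -1.  -174.9] F [ 0.1 -0.7 -2.5] M [0.1 0.  0. ] w 13.7
tool shift [ 1.   0.1 13.9] turn 0.2584938084639816 q6 -1.8186459113629816
tcp [525.8  -9.9 213.8] pred [629.4  -0.7]
top top edge slope deg -1.213778415509969 z 217.16112934901244 exp 215.83384821569214 dir 4.924041 ax -75.00166541218024 -26.690115525254825
side up 156 centre [634.   -1.5] z 187.0770981681448 exp 189.83384821569214 res 2.1671608034790966
side lo 143 centre [627.4   0.6] z 77.07502124118287 exp 79.83384821569214 res 2.399654189341649
side top edge slope deg -0.9739858366494653 z 215.6533919252375 exp 215.83384821569214 dir 5.220236 ax -75.27308919681187 71.94928051500001
```

```bash
python3 -m jog '[1,0.7,0,4,0,1,0,0,3,0,1,0,0,0,0]'; python3 tgt.py 524.5 -9.9 200 184.8; python3 -m jog '[1,0.5,0,3,0,1,0,0,1,0,1,0,0,0,0]'; python3 tgt.py 524.5 -9.9 200 184.8
```

```text
time: 8.5
tool_pos: [525.4, -10.1, 207.2]
tcp_rot: [-3.14, -0.016, -3.053]
contact_force: [-0.2, 0.3, -2.0]
grip_width: 13.5
t 8.5 [525.4 -10.1 207.2] rpy [-179.9   -0.9 -174.9] F [-0.2  0.3 -2. ] M [ 0.  0. -0.] w 13.5
tool shift [0.7 0.2 7.2] turn 0.25766620600188617 q6 -1.818960630852303
time: 8.8
tool_pos: [524.8, -10.1, 202.9]
tcp_rot: [-3.14, -0.016, -3.053]
contact_force: [0.5, -0.8, -2.3]
grip_width: 13.7
t 8.8 [524.8 -10.1 202.9] rpy [-179.9   -0.9 -174.9] F [ 0.5 -0.8 -2.3] M [0. 0. 0.] w 13.7
tool shift [0.2 0.3 2.9] turn 0.2573219998263312 q6 -1.8191818558255137
```

```bash
python3 -m jog '[1,0.2,0,1.5,0,1,0,0,1,0,1,0,0,0,0]'; python3 tgt.py 524.5 -9.9 198 184.8; python3 ring.py h|grep -v few;  python3 - <<'E'
import cv2
a=cv2.imread('pics/side_h.png')[120:260,230:410]
cv2.imwrite('pics/h.png',cv2.resize(a,(720,560),interpolation=cv2.INTER_CUBIC))
E
```

```text
time: 9.1
tool_pos: [524.6, -10.2, 200.4]
tcp_rot: [-3.14, -0.016, -3.053]
contact_force: [-0.6, -0.2, -0.6]
grip_width: 13.5
t 9.1 [524.6 -10.2 200.4] rpy [-179.9   -0.9 -174.9] F [-0.6 -0.2 -0.6] M [ 0.  -0.   0.1] w 13.5
tool shift [0.1 0.3 2.4] turn 0.2611786916750134 q6 -1.8192850675864478
tcp [524.6 -10.2 200.4] pred [628.2  -1. ]
top top edge slope deg -0.89102822197188 z 203.2717445410563 exp 202.4150862717961 dir 4.8554435 ax -75.6307926830666 -27.512503212091577
side up 171 centre [630.1   2.9] z 173.88094805428426 exp 176.4150862717961 res 2.109796184998151
side lo 150 centre [628.6   3.4] z 63.98903284881292 exp 66.4150862717961 res 2.211111354887714
side top edge slope deg -0.6906525259035448 z 201.89186302648292 exp 202.4150862717961 dir 5.471901 ax -74.83346872706807 73.19848616551168
```

View pics/h.png

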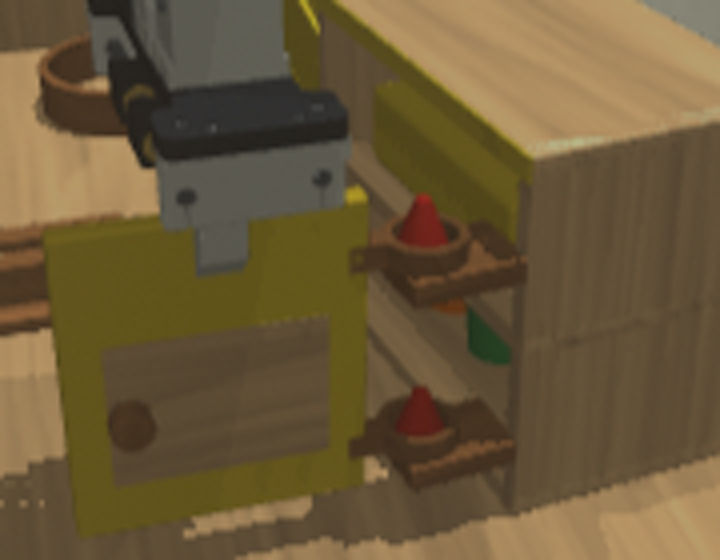

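Both rings are around the pins and resting on the brackets, or nearly so. The force is going from -2.3 towards zero. I'll press slightly further.

```bash
python3 -m jog '[1,0,0,1.5,0,1,0,0,0.5,0,1,0,0,0,0]'; python3 tgt.py 524.5 -9.9 198 184.8; python3 -m jog '[1,0,0,1,0,1,0,0,0,0,1,0,0,0,0]'; python3 tgt.py 524.5 -9.9 198 184.8
```

```text
time: 9.5
tool_pos: [524.7, -10.2, 199.4]
tcp_rot: [-3.14, -0.014, -3.053]
contact_force: [-0.4, 0.2, 0.9]
grip_width: 13.8
t 9.5 [524.7 -10.2 199.4] rpy [-179.9   -0.8 -174.9] F [-0.4  0.2  0.9] M [ 0.1 -0.1  0. ] w 13.8
tool shift [0.2 0.3 1.4] turn 0.26231030644260045 q6 -1.819326562334466
time: 9.8
tool_pos: [524.8, -10.2, 198.8]
tcp_rot: [-3.14, -0.014, -3.053]
contact_force: [-2.1, 0.7, 1.2]
grip_width: 14.0
t 9.8 [524.8 -10.2 198.8] rpy [-179.9   -0.8 -174.9] F [-2.1  0.7  1.2] M [0.1 0.1 0. ] w 14.0
tool shift [0.3 0.3 0.8] turn 0.2667835285305955 q6 -1.8193741678730706
```

The wrist force is now upward, so the door is seated on the brackets. I'll release it.

```bash
python3 -m jog '[0.6,0,0,0,0,0.6,0,0,0,0,0.6,0,0,0,0,0.6,0,0,0,0,0.6,0,0,0,0]'; python3 -m jog '[0.6,0,0,0,0,0.6,0,0,-10,0,0.6,0,0,-20,0,0.6,0,0,-30,0,0.6,0,0,-40,0]'; python3 -m jog '[0.6,-0,0,-40,0,0.6,0,0,-20,0,0.6,30,0,0,0,0.6,40,0,0,0,0.6,0,0,0,0]'; python3 tgt.py 524.5 -9.9 198 184.8; python3 - <<'E'
from h import *; from plant import capture
a,d=capture('side'); cv2.imwrite('pics/z1.png',a[...,::-1]); b,e=capture('top'); cv2.imwrite('pics/z2.png',b[...,::-1])
E
```

```text
time: 10.3
tool_pos: [525.3, -10.3, 198.2]
tcp_rot: [-3.14, -0.014, -3.053]
contact_force: [-0.0, -0.9, -0.8]
grip_width: 36.9
time: 10.8
tool_pos: [524.3, -9.6, 297.7]
tcp_rot: [3.141, -0.025, -3.053]
contact_force: [0.7, -0.3, 0.1]
grip_width: 36.6
time: 11.3
tool_pos: [455.4, -15.9, 371.3]
tcp_rot: [-3.138, -0.01, -3.053]
contact_force: [-0.2, -0.4, 0.6]
grip_width: 36.8
t 11.3 [455.4 -15.9 371.3] rpy [-179.8   -0.6 -174.9] F [-0.2 -0.4  0.6] M [ 0.  0. -0.] w 36.8
tool shift [-71.1   0.4 172.5] turn 0.29233033971286204 q6 -1.8589212732304357
```

View pics/z1.png

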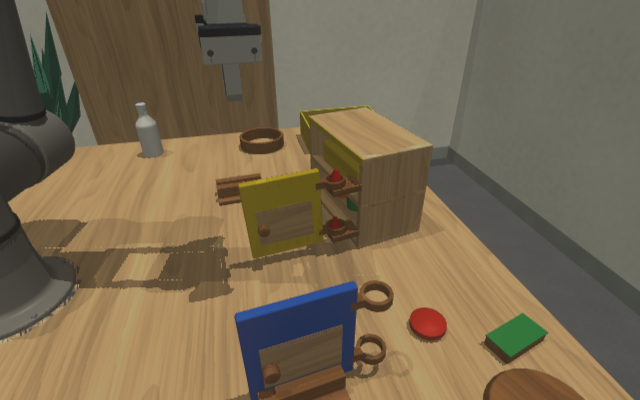

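View pics/z2.png

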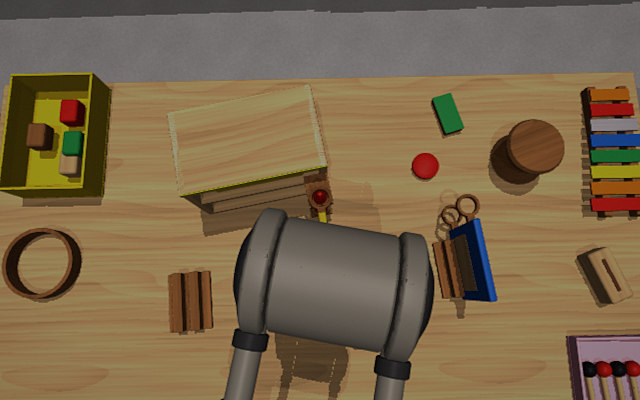

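The door hangs on both pins, with the upper ring at (336,182) and the lower at (335,228) in the side view, and the arm is clear of it. I'll check its height and whether it's at rest, then hand in.

```bash
python3 -m jog '[0.6,0,0,0,0,0.6,0,0,0,0,0.6,0,0,0,0,0.6,0,0,0,0,0.6,0,0,0,0]' >/dev/null; python3 - <<'E'
from h import *; from plant import *
np.set_printoptions(precision=1,suppress=True)
for k in range(2):
    p,d=capture('side'); W=cloud('side',d); hsv=cv2.cvtColor(p,cv2.COLOR_RGB2HSV)
    for nm,lo,hi in(('yel',(22,150,50),(35,255,255)),('blue',(100,150,50),(130,255,255))):
        m=(cv2.inRange(hsv,lo,hi)>0)&(W[...,0]<615)&(W[...,1]<60)
        q=W[m]; zt=np.nanpercentile(q[:,2],98); t=q[q[:,2]>zt-4]
        r=cv2.minAreaRect(t[:,:2].astype(np.float32)); print(nm,'ztop',np.median(t[:,2]),r)
    red=(cv2.inRange(hsv,(0,170,60),(4,255,255))>0)&(np.hypot(W[...,0]-626,W[...,1]+2)<30)
    for a,h in((174,0),(64,0)):
        m=(np.abs(W[...,2]-a)<3)&(np.hypot(W[...,0]-627,W[...,1]+2)<26)&~red; q=W[m]; print('ring',a,len(q),np.median(q[:,2]),q.min(0),q.max(0))
print(get_obs()['contact_force'])
close_job()
E
```

```text
yel ztop 195.09493614736735 ((521.8895263671875, -13.072040557861328), (140.16513061523438, 16.158292770385742), 6.67233943939209)
blue ztop 181.06486746965572 ((502.69873046875, -297.1937561035156), (146.21578979492188, 12.014280319213867), 7.556198596954346)
ring 174 118 173.69807357501674 [601.6 -23.  171. ] [645.3  18.1 176.7]
ring 64 140 63.79572343102136 [602.  -22.8  61. ] [650.4  18.4  66.6]
yel ztop 195.00842693970324 ((519.64990234375, -13.158084869384766), (144.43685913085938, 13.619780540466309), 5.199058532714844)
blue ztop 181.05572550102215 ((502.73065185546875, -296.7947998046875), (146.38490295410156, 11.990846633911133), 7.064435958862305)
ring 174 123 173.63023970248187 [601.5 -24.2 171. ] [644.6  17.6 176.4]
ring 64 140 63.69763259559567 [601.4 -23.4  61.2] [650.4  18.3  66.2]
[-1.3  0.4  0.2]
the job is handed in; nothing more can be done
```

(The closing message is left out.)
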